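# Clamp the larger cell gently in the battery tester

### The job

Test the larger of the two battery cells: lift it from its rest and lay it gently along the four supports of the white tester, between the two contacts, either way round. When it lies there released, slide the tester's upright arm towards it until the cell is held against the fixed contact and the arm's spring tip is pressed about half-way in, never all the way, and let go. Handle the cell lightly: grip it with no more than about 20 N, do not drop it or press hard on it, and leave everything else where it is.

Things in the scene. Friction and masses are not known exactly. Their poses are not given: they have to be found in the camera images.
- tester: White plastic battery tester, fixed. Origin on the work surface under the seated cell's final centre; x along it, z up. Base plate x -109 to +51, y +-32 mm, 12 mm thick. The fixed contact is at its +x end, the sliding arm at its -x end.
- seat (a point): Where the centre of the large cell must finally be: 40.7 mm above the tester's origin, same axes. The cell lies along x on four round-topped supports, 7 mm thick, at x +-18, y +-11 mm, tops 13 mm below this point; they centre it sideways, and fingers straddling the cell clear them.
- fixed_contact (a point): Centre of the fixed contact's face, 30.5 mm along the tester's x from the seat: a brass plate 18 mm square that looks to -x, on a white post 30 mm wide and 54 mm high.
- cell_large_center (a point): Centre of the larger cell: a plain hard grey cylinder 33 mm in diameter, 61 mm long in all (one end has an 11 mm button 3 mm long), 110 to 170 g. x is its axis, lying level. It starts in either bay of the rest, centre 33 mm above the work surface; its supports are narrower than it is, so fingers can straddle it from above.
- cell_small_center (a point): Centre of the smaller cell, the same look, 26 mm in diameter and 50 mm long, in the other bay of the rest, 80 mm beside the larger cell, centre 28 mm up. Not to be moved.
- rest: Low wooden rest, fixed: plate 64 x 150 x 6 mm, origin under its centre, on the work surface. Two bays at y = +-40 mm, each with four round-topped supports (tops 19.5 mm up, within +-14.5 mm of the bay's middle line); the cells lie along its x.
- tester_arm (a joint): Position of the sliding arm along the tester's +x, in m: 0 is fully open, stop at 0.052. It starts at 0 to 0.012 and stays where it is left; friction of about 8 N. With the large cell against the fixed contact the unpressed tip touches the cell at 0.032, so the tip is half pressed at about 0.041.
- tab_grip (a point): Grip point of the sliding arm: on the middle line of its upright white tab, 74 mm above the work surface and 11 mm below the tab's top (85 mm). The tab is 16 mm thick along the tester's x and 22 mm wide along its y: pinch it from above across y. The point lies at x = -90.5 mm + joint value in the tester's frame.
- tester_tip (a joint): How far the spring tip is pressed into the arm, in m: 0 is free, 0.018 is the stop. The force is 0.6 N plus 0.3 N per mm. A cell that is not yet against the fixed contact slides along its supports at about 1 to 2.5 N of tip force.
- tip_face (a point): Centre of the spring tip's front face, a brass disc 12 mm in diameter that looks to the tester's +x; unpressed it stands 20 mm ahead of the arm's front face, 40.7 mm above the work surface, with its pin and coils visible behind it.
- saucer: White ceramic saucer, 116 mm across, 16 mm high; origin under its centre. Not to be moved.
- torch: Yellow square-headed torch lying flat, about 140 x 44 x 40 mm, sliding switch on top; origin under its middle, x along it. Not to be moved.
- trinket_box: Wooden trinket box 58 x 40 x 20 mm; origin under its centre. Not to be moved.
- screwdriver: Screwdriver 160 mm long lying along its x. Not to be moved.
- jar: Small closed glass jar, 56 mm across, 65 mm high; origin under its centre. Not to be moved.
Mind the look-alikes: they are no part of the job. What is shaped like the part that bears cell_large_center but green, purple or turquoise is not meant.

How it is judged:
By the outcome, as a careful person would: the job done as asked, in the order asked, and still so for the second after the job is handed in, with the robot touching nothing.
It also fails if it takes over 51 s, if anything falls off the work surface, if the arm or the gripper's body presses on something with over 40 N, if the wrist force passes 120 N, or if a joint passes its speed limit or range.

### The arm

A 6-joint arm with a two-finger parallel gripper is mounted at the origin on the work surface. World frame = base frame: x ahead of the robot, y to its left, z up, the work surface at z = 0. Lengths are in mm, angles in degrees, forces in N, time in s.
With the tool pointing down it reaches from about 350 to 850 mm from the base axis. Payload 8.1 kg.
Tool frame: the origin (TCP) lies at the very end of the fingers, on their centre line; the grasp point (between the pads) lies 19 mm behind it; z points along the fingers, y is the direction in which the jaws open and shut (so a half turn about z gives the same grasp; the last joint's range is limited). The gripper opens to 85 mm and grips with 20 to 120 N. Pads are 22 mm wide; open, the fingers measure 114 mm over their backs; the gripper's body (76 mm by 85 mm) begins 54 mm behind the grasp point. The pads swing forward as they close: fully open they stand 13 mm farther back than shut.
Start: joints at [-71.012, 7.471, 85.268, -0, 87.261, -4.893], TCP at [242.922, -548.629, 200.592] pointing down, gripper open.
Joint ranges: [-169.43, 169.43], [-51.17, 129.36], [1.28, 143.12], [-76.62, 256.62], [0, 156.53], [-152.29, 152.29]. Speed limits (degrees/s): [136.94, 136.94, 159.86, 180, 180, 180].

### API

Orientations are given as [roll, pitch, yaw] about the fixed x, y, z axes, in that order (R = Rz(yaw) Ry(pitch) Rx(roll)).
In Python, from bench import r gives the robot as it stands.
- The arm moves only by the shell command python3 -m crank 'ROWS' [OPENING] [FORCE]. ROWS is JSON, a list that holds one entry, the list of rows, each a list of 6 numbers: the shift along the tool's x, y, z in m, then the turn, a rotation vector about the tool's x, y, z in rad. A call has 1 to 10 rows; each row is the pose to reach, as a shift and turn from the pose measured when the call began, along the tool's axes at that moment; what a row does not reach only later rows make up. A row lasts 1/8 s, in which the tool goes at most 62.5 mm and 10.7 degrees, less where a joint would pass 70% of its speed; a pose out of reach is approached as far as the arm can. A call with a gripper value outside its range is refused whole. OPENING is the closure, from 0 (fully open) to 1 (shut), set as the call begins (- or left out, the last holds). The fingers move at their own pace and stop on an object; FORCE is the grip in N (left out, the last holds). Time passes only in rows, so rows that repeat a pose let the fingers close. It gives the time, the measured TCP pose, the force and the opening at its end, in the units of the state.
- r.sense(): the state, without advancing time (a new reading comes with each control period).
- r.snapshot(name): name is "scene" or "top" or "wrist"; returns (picture, depth): 400x640x3 uint8, blue, green, red; 400x640 float32, mm along the optical axis (not along the pixel's ray), 0 where there is no reading.
- r.get_calibration(name): a dict with "mtx" (3x3 intrinsics, pixels), "cam_to_world" (4x4, takes a point from camera to world coordinates). Camera axes: x right, y down, z forward; pixel columns grow to the right and rows downward; lengths in mm; the calibration is good to about 2 mm. A picture is of the moment at which its call begins: read the wrist's pose just before it. get_calibration takes no time and is no camera call; for the wrist camera it gives the pose at the moment of the call.
- r.hand_in(): hands the job in, once; it reports no verdict.
Trained networks look in the newest picture that a camera, given by its name, has taken for a name from the list of things; names that differ only in an ending like _2 or _b are one class to them, and where a whole thing is asked for, a point or a joint stands for the part that bears it (a point fixed in the world has none). Each returns a list of dicts, best first, with "conf" (0 to 1); they miss things now and then, are a little off and sometimes report something else, mostly with a low value. They report only what shows in the picture. A call takes as long as a camera call. They do not tell look-alikes from the thing itself.
- r.look_for(thing, camera): "extent" ([left, top, right, bottom] in pixels, round what is visible of it).
- r.landmark_of(thing, camera): "pixel" ([column, row] in pixels: a listed point, or the origin of a listed thing).
The state is a dict: "time": time; "joint_pos": joint angles; "qd": joint speeds; "joint_efforts": joint torques, N m; "tool_pos": TCP position; "tcp_rot": TCP orientation; "ft_force": force on the tool from outside, world axes, zero at the start; "wrist_torque": the same for the moment, N m; "finger_gap": finger opening in mm.
Only numpy, scipy, OpenCV 4.12 (cv2) and the standard library are available. Lean on these libraries where they do the work, as an engineer would, in place of code of your own. Each camera call takes 0.05 s, during which the arm holds its last target.

## Working session

There is one attempt and no reset: what is moved stays moved. The work goes in short steps, Python scripts to look and compute and a shell command to move; the robot and the scene stay as the last step left them, time stands still between calls to the robot, and variables do not carry over. Pictures are saved under pics/ and viewed, and the job is handed in when it is done.

```bash
ls; mkdir -p pics
python3 - <<'E'
from bench import r
import cv2
print(r.sense())
for n in("scene","top"):
    p,d=r.snapshot(n); cv2.imwrite(f"pics/{n}0.png",p)
    c=r.get_calibration(n); print(n,c)
    for t in ("cell_large_center","cell_small_center","seat","tab_grip","tip_face","fixed_contact","tester","rest"):
        print(t,[(x['pixel'],round(x['conf'],2)) for x in r.landmark_of(t,n)][:4])
E
```

```text
pics
{'time': 0.0, 'joint_pos': array([-7.10117885e+01,  7.51389458e+00,  8.53279788e+01, -5.11968393e-04,
        8.72607814e+01, -4.89254062e+00]), 'qd': array([-0.00921886, -0.0054075 ,  0.02179644,  0.1104374 , -0.0167525 ,
        0.06434304]), 'joint_efforts': array([-1.73495268e-03, -5.69382119e+01, -5.00567079e+01, -5.87019331e-04,
        1.45712882e-02, -3.09534346e-05]), 'tool_pos': array([ 242.7311337 , -548.06713051,  199.56958411]), 'tcp_rot': array([-1.79897676e+02, -8.24565359e-03,  2.38807697e+01]), 'ft_force': array([ 0.17126441, -0.13845254, -0.24904324]), 'wrist_torque': array([-0.02121809, -0.02084761,  0.00838519]), 'finger_gap': 85.41647973025654}
scene {'mtx': array([[370.35959108,   0.        , 322.83254379],
       [  0.        , 370.35959108, 197.16455681],
       [  0.        ,   0.        ,   1.        ]]), 'cam_to_world': array([[ 8.13928152e-01,  4.43127529e-01, -3.75711266e-01,
         9.95756335e+02],
       [ 5.80782156e-01, -6.04374425e-01,  5.45365604e-01,
        -6.41815717e+02],
       [ 1.45962324e-02, -6.62094818e-01, -7.49277921e-01,
       
[... 668 characters left out ...]
03, -9.85181952e-01,  1.71372252e-01,
         3.90717816e+02],
       [-9.99626997e-01,  2.30138290e-03, -2.72134178e-02,
         1.90843338e+01],
       [ 2.64157749e-02, -1.71497014e-01, -9.84830433e-01,
         1.15126771e+03],
       [ 0.00000000e+00,  0.00000000e+00,  0.00000000e+00,
         1.00000000e+00]])}
cell_large_center [([437.1, 206.5], 0.72), ([397.0, 274.8], 0.71), ([384.4, 149.8], 0.61), ([399.1, 226.3], 0.59)]
cell_small_center [([372.8, 236.0], 0.68)]
seat [([249.3, 203.8], 0.66), ([314.5, 149.5], 0.21)]
tab_grip [([239.6, 169.3], 0.6)]
tip_face [([244.0, 181.2], 0.55)]
fixed_contact [([250.8, 213.3], 0.94)]
tester [([252.4, 206.2], 0.76)]
rest [([381.3, 229.9], 0.62)]
```

View pics/scene0.png

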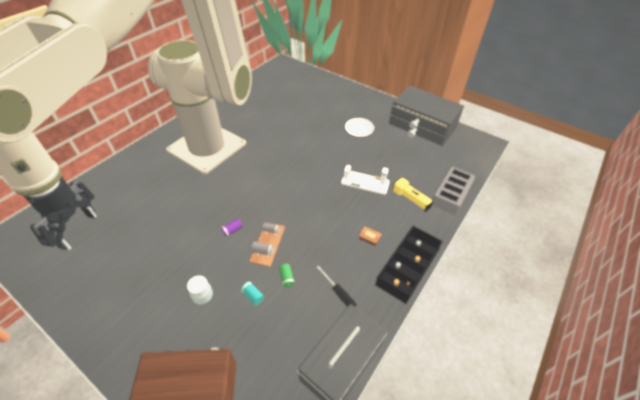

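View pics/top0.png

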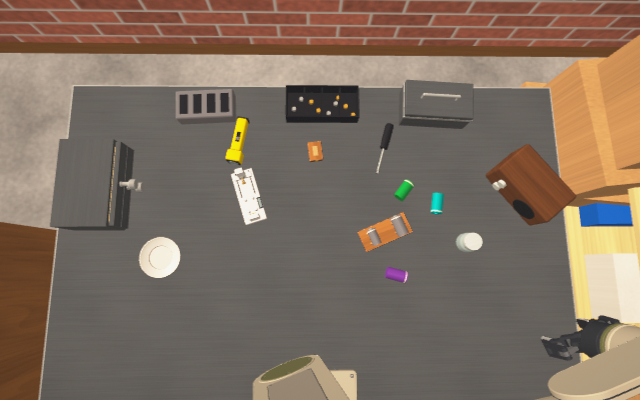

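Run:
```python
import cv2
a=cv2.imread("pics/top0.png"); cv2.imwrite("pics/top0z.png",cv2.resize(a[125:290,210:460],None,fx=3.2,fy=3.2,interpolation=cv2.INTER_CUBIC))
a=cv2.imread("pics/scene0.png"); cv2.imwrite("pics/scene0z.png",cv2.resize(a[140:310,200:420],None,fx=3.5,fy=3.5,interpolation=cv2.INTER_CUBIC))
```

```text
(no output)
```

View pics/top0z.png

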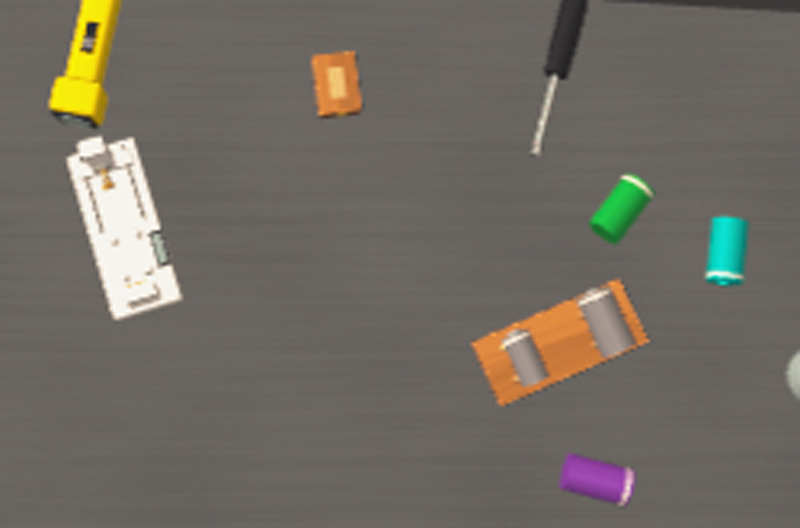

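View pics/scene0z.png

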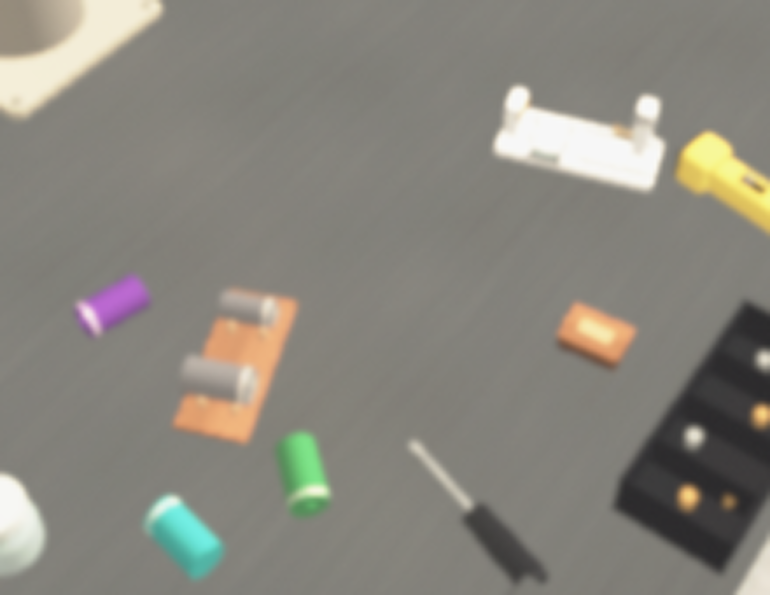

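Candidates in the top view: the grey cells on the rest at (399,226) and (373,236); look-alikes are green (403,190), turquoise (437,203) and purple (397,275). The larger grey one at (399,226) fits the description, and the enlarged crop confirms it. The tester is at (249,196), with its sliding arm at the end near the torch.

```bash
cat > h.py <<'E'
import numpy as np, cv2
from bench import r
def ray(c,px,z):
    K,T=c["mtx"],c["cam_to_world"]
    d=T[:3,:3]@np.linalg.inv(K)@np.array([px[0],px[1],1.]); o=T[:3,3]
    return o+d*(z-o[2])/d[2]
def cloud(c,d):
    K,T=c["mtx"],c["cam_to_world"]
    v,u=np.mgrid[0:d.shape[0],0:d.shape[1]]
    p=np.stack([(u-K[0,2])/K[0,0]*d,(v-K[1,2])/K[1,1]*d,d],-1)
    return p@T[:3,:3].T+T[:3,3]
E
python3 - <<'E'
from h import *
ct=r.get_calibration("top");cs=r.get_calibration("scene")
np.set_printoptions(precision=1,suppress=True)
for nm,a,b,z in [("large",(399.1,226.3),(263,248.3),33),("small",(372.8,236),(272.6,227.6),28),("seat",(249.3,203.8),(357,174.3),40.7),("tab",(239.6,169.3),(382.3,172.2),74),("fixed",(250.8,213.3),(348.6,170.7),40.7),("tester",(252.4,206.2),(358.5,179.8),0),("rest",(381.3,229.9),(270,245.8),0)]:
    print(nm,ray(ct,a,z),ray(cs,b,z))
p,d=r.snapshot("top")
P=cloud(ct,d)
hsv=cv2.cvtColor(p,cv2.COLOR_BGR2HSV)
# rest: orange
m=np.zeros(d.shape,bool);m[205:255,350:420]=1
mo=m&(hsv[...,1]>110)&(hsv[...,0]<25)
q=P[mo]; print("rest n",mo.sum(),q[:,2].min(),q[:,2].max(),cv2.minAreaRect(q[:,:2].astype(np.float32)))
for box in [(385,210,415,245),(362,225,384,252)]:
    m=np.zeros(d.shape,bool);m[box[1]:box[3],box[0]:box[2]]=1
    mg=m&(P[...,2]>24); q=P[mg]; print("cell",mg.sum(),q[:,2].max(),cv2.minAreaRect(q[:,:2].astype(np.float32)))
m=np.zeros(d.shape,bool);m[160:230,225:272]=1
mw=m&(hsv[...,1]<60)&(hsv[...,2]>150)&(P[...,2]>4)
q=P[mw]; print("tester",mw.sum(),q[:,2].max(),cv2.minAreaRect(q[:,:2].astype(np.float32)))
for lo,hi in((4,25),(45,58),(65,95)):
    q=P[m&(P[...,2]>lo)&(P[...,2]<hi)]; print(lo,hi,len(q),cv2.minAreaRect(q[:,:2].astype(np.float32)) if len(q)>3 else q, q.mean(0))
E
```

```text
large [ 503.3 -238.8   33. ] [ 507.6 -238.9   33. ]
small [ 476.1 -162.6   28. ] [ 478.  -161.7   28. ]
seat [568.9 191.4  40.7] [571.3 181.6  40.7]
tab [662.  215.8  74. ] [650.6 211.1  74. ]
fixed [541.4 186.5  40.7] [537.9 179.2  40.7]
tester [568.2 188.4   0. ] [571.7 197.6   0. ]
rest [ 496.1 -193.     0. ] [ 501.4 -205.     0. ]
rest n 736 -2.9699348212295718 1151.2677085570513 ((458.8333740234375, -125.17866516113281), (64.34578704833984, 318.80438232421875), 22.932952880859375)
cell 249 1151.2677085570513 ((458.9977111816406, -115.08407592773438), (60.51078796386719, 299.646484375), 21.3660945892334)
cell 159 1151.2677085570513 ((441.3406066894531, -77.0238037109375), (49.00774002075195, 215.8192596435547), 21.19679069519043)
tester 1123 1151.2677085570513 ((517.1717529296875, 150.36676025390625), (351.9000244140625, 95.2315902709961), 30.930524826049805)
4 25 1105 ((603.5330810546875, 200.74249267578125), (208.29302978515625, 136.9072723388672), 1.8507452011108398) [598.8 197.4  12.3]
45 58 80 ((594.1207275390625, 194.8915557861328), (141.44580078125, 29.222972869873047), 15.525489807128906) [561.8 186.8  51.8]
65 95 59 ((655.2468872070312, 216.4454345703125), (16.894807815551758, 22.1024227142334), 17.162765502929688) [654.1 215.4  82.1]
```

Run:
```python
from h import *
np.set_printoptions(precision=3,suppress=True)
from scipy.spatial.transform import Rotation as R
s=r.sense();c=r.get_calibration("wrist")
Rt=R.from_euler('xyz',s['tcp_rot'],degrees=True).as_matrix()
print(c['mtx']);print(Rt.T@(c['cam_to_world'][:3,3]-s['tool_pos']));print(Rt.T@c['cam_to_world'][:3,:3])
```

```text
[[349.502   0.    319.294]
 [  0.    349.502 192.43 ]
 [  0.      0.      1.   ]]
[  66.463    0.483 -175.201]
[[-0.001 -0.965 -0.264]
 [ 1.    -0.001  0.001]
 [-0.001 -0.264  0.965]]
```

```bash
python3 -m crank '[[[0.05,-0.025,0,0,0,0],[0.105,-0.05,0,0,0,0],[0.16,-0.08,0,0,0,0],[0.215,-0.105,0,0,0,0],[0.27,-0.13,0,0,0,0],[0.32,-0.155,0,0,0,0],[0.365,-0.177,0,0,0,0],[0.365,-0.177,0,0,0,0]]]' 0
cat >> h.py <<'E'
def crop(p,name,x0,y0,x1,y1,f):
    cv2.imwrite("pics/"+name,cv2.resize(p[y0:y1,x0:x1],None,fx=f,fy=f,interpolation=cv2.INTER_CUBIC))
E
python3 - <<'E'
from h import *
np.set_printoptions(precision=1,suppress=True)
s=r.sense();print(s['time'],s['tool_pos'],s['tcp_rot'],s['ft_force'])
c=r.get_calibration("wrist");p,d=r.snapshot("wrist");cv2.imwrite("pics/w1.png",p);np.savez("w1.npz",p=p,d=d,**c)
for t,z in(("cell_large_center",33),("cell_small_center",28),("rest",0)):
    for x in r.landmark_of(t,"wrist")[:4]: print(t,x['pixel'],x['conf'],ray(c,x['pixel'],z))
P=cloud(c,d);P[d<=0]=0
m=(P[...,2]>24)&(P[...,2]<60)
n,l,st,_=cv2.connectedComponentsWithStats(m.astype(np.uint8))
for i in range(1,n):
    if st[i,4]>200:
        q=P[l==i]; print(st[i],q[:,2].max(),cv2.minAreaRect(q[:,:2].astype(np.float32)))
E
```

```text
time: 1.95
tool_pos: [506.8, -236.1, 200.6]
tcp_rot: [-180.0, -0.0, 24.1]
ft_force: [-0.4, -0.7, 0.0]
finger_gap: 85.8
1.95 [ 506.8 -236.1  200.6] [-180.    -0.    24.1] [-0.4 -0.7  0. ]
cell_large_center [325.6, 165.7] 0.89 [ 510.1 -242.3   33. ]
cell_large_center [457.5, 153.9] 0.85 [ 574.  -356.3   33. ]
cell_large_center [264.2, 269.9] 0.75 [ 378.7 -228.9   33. ]
cell_large_center [390.1, 72.3] 0.69 [ 614.9 -260.7   33. ]
cell_small_center [242.5, 163.1] 0.67 [ 477.5 -165.2   28. ]
rest [288.7, 160.1] 0.87 [ 493.8 -206.3    0. ]
[ 356   45   69   60 2150] 37.11614930172834 ((613.4036254882812, -262.9799499511719), (31.347200393676758, 58.66459655761719), 51.48494338989258)
[ 428  123   60   64 1786] 37.31783016114275 ((571.9791259765625, -359.3131408691406), (31.19960594177246, 60.873172760009766), 81.1043930053711)
[ 307  136   34   66 2081] 53.144437165307124 ((508.20269775390625, -240.78041076660156), (61.20244216918945, 32.43772888183594), 23.68668556213379)
[ 624  137   16  169 1115] 42.76115543502402 ((580.4129028320312, -569.87353515625), (196.243408203125, 15.961054801940918), 37.756439208984375)
[ 229  140   29   53 1342] 45.135122004541586 ((476.5353088378906, -166.91859436035156), (50.14733123779297, 26.08677101135254), 22.4959716796875)
[ 234  251   58   49 1371] 36.7668683203338 ((368.53668212890625, -230.4135284423828), (58.714500427246094, 30.517444610595703), 73.8049545288086)
[458 255  41  22 369] 59.94751038478546 ((481.55401611328125, -436.78863525390625), (9.016687393188477, 38.75737380981445), 8.229448318481445)
```

View pics/w1.png

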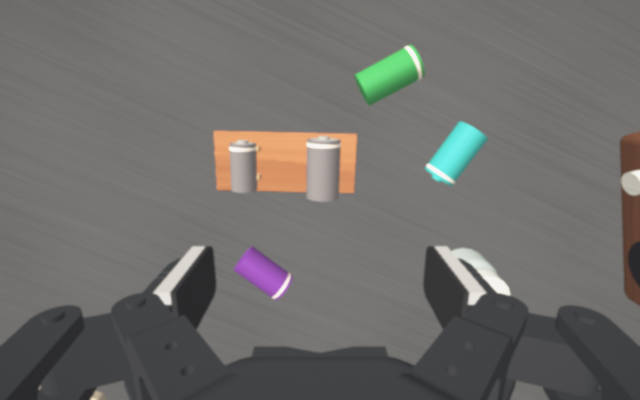

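The target is the large grey cell at (323,168) in the wrist view, 61 x 32 mm; the small one is at (243,166) and the coloured ones are elsewhere. I'll descend partway and look again.

```bash
python3 -m crank '[[[0,0.003,0.04,0,0,0.014],[-0.001,0.0045,0.085,0,0,0.014],[-0.001,0.0045,0.085,0,0,0.014]]]' 0
python3 - <<'E'
from h import *
np.set_printoptions(precision=1,suppress=True)
s=r.sense();print(s['time'],s['tool_pos'],s['tcp_rot'],s['ft_force'])
c=r.get_calibration("wrist");p,d=r.snapshot("wrist");cv2.imwrite("pics/w2.png",p);np.savez("w2.npz",p=p,d=d,**c)
for t,z in(("cell_large_center",33),("cell_small_center",28),("rest",0)):
    for x in r.landmark_of(t,"wrist")[:4]: print(t,x['pixel'],x['conf'],ray(c,x['pixel'],z))
P=cloud(c,d);P[d<=0]=0
m=(P[...,2]>24)&(P[...,2]<60)
n,l,st,_=cv2.connectedComponentsWithStats(m.astype(np.uint8))
for i in range(1,n):
    if st[i,4]>200:
        q=P[l==i]; print(st[i],np.percentile(q[:,2],98),cv2.minAreaRect(q[:,:2].astype(np.float32)))
E
```

```text
time: 2.52
tool_pos: [501.5, -244.0, 111.4]
tcp_rot: [-179.6, 0.3, 22.9]
ft_force: [-0.6, -0.7, -0.1]
finger_gap: 85.3
2.525 [ 501.5 -244.   111.4] [-179.6    0.3   22.9] [-0.6 -0.7 -0.1]
cell_large_center [405.9, 50.0] 0.79 [ 613.3 -260.5   33. ]
cell_large_center [246.3, 312.5] 0.65 [ 379.1 -229.7   33. ]
cell_large_center [317.4, 178.5] 0.6 [ 507.9 -240.    33. ]
cell_large_center [493.4, 159.4] 0.59 [ 571.3 -352.9   33. ]
cell_small_center [210.8, 176.0] 0.71 [ 477.1 -165.1   28. ]
rest [273.1, 169.6] 0.55 [ 493.2 -205.6    0. ]
[ 360   10   95   84 4146] 35.800589280290254 ((613.4987182617188, -262.830078125), (31.540937423706055, 58.999717712402344), 51.43290710449219)
[ 458  115   82   86 3278] 35.842647234447284 ((571.9439697265625, -358.5743713378906), (30.593353271484375, 61.05625915527344), 80.66592407226562)
[ 295  137   46   89 3772] 51.72164431707908 ((508.0480651855469, -240.2503662109375), (61.4409065246582, 33.04488754272461), 22.842693328857422)
[ 191  145   41   71 2433] 43.71946814634996 ((476.6343078613281, -167.1716766357422), (50.248008728027344, 26.693580627441406), 24.350854873657227)
[ 207  287   75   60 2207] 35.49480977025913 ((368.58599853515625, -230.1603546142578), (58.30113983154297, 30.7438907623291), 74.04611206054688)
[498 288  54  29 589] 55.59737640718233 ((481.27178955078125, -438.0029296875), (9.874277114868164, 40.710548400878906), 4.586493015289307)
```

View pics/w2.png

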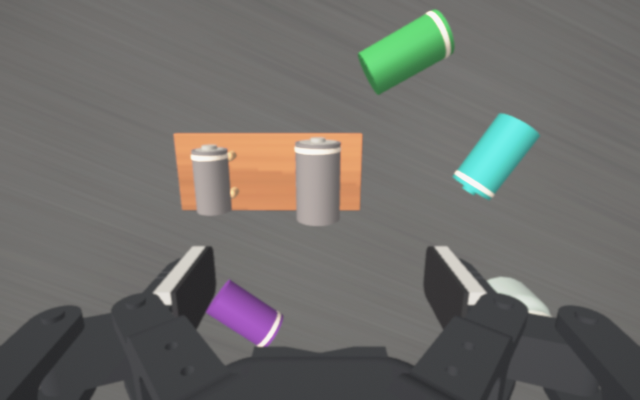

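```bash
cat >> h.py <<'E'
from scipy.spatial.transform import Rotation as Rn
def togo(p,yaw):
    s=r.sense();R0=Rn.from_euler('xyz',s['tcp_rot'],degrees=True)
    np.set_printoptions(precision=4,suppress=True)
    g=Rn.from_euler('xyz',[180,0,yaw],degrees=True)
    print("t",round(s['time'],2),"pos",s['tool_pos'].round(1),"rot",s['tcp_rot'].round(2),"f",s['ft_force'].round(1),"gap",round(s['finger_gap'],1))
    print("shift m",R0.inv().apply(np.array(p)-s['tool_pos'])/1000,"rotvec",(R0.inv()*g).as_rotvec())
E
python3 -c "
from h import *
togo([508,-240.3,13],23.3)"
```

```text
t 2.73 pos [ 506.5 -245.7  118.4] rot [179.81  -0.1   22.98] f [ 0.7  0.1 -1.3] gap 85.5
shift m [ 0.0033 -0.0048  0.1053] rotvec [ 0.0033 -0.0018 -0.0056]
```

```bash
python3 -m crank '[[[0.003,-0.005,0.03,0.003,-0.002,-0.006],[0.003,-0.005,0.048,0.003,-0.002,-0.006],[0.003,-0.005,0.048,0.003,-0.002,-0.006],[0.003,-0.005,0.048,0.003,-0.002,-0.006]]]' 0
python3 -c "
from h import *
togo([508,-240.3,13],23.3)
c=r.get_calibration('wrist');p,d=r.snapshot('wrist');cv2.imwrite('pics/w3.png',p)
togo([508,-240.3,13],23.3)
P=cloud(c,d);P[d<=0]=0
m=(P[...,2]>24)&(P[...,2]<60)
n,l,st,_=cv2.connectedComponentsWithStats(m.astype(np.uint8))
for i in range(1,n):
    if st[i,4]>1000:
        q=P[l==i]; print(st[i],np.percentile(q[:,2],98),cv2.minAreaRect(q[:,:2].astype(np.float32)))
"
```

```text
time: 3.22
tool_pos: [508.0, -240.5, 71.4]
tcp_rot: [179.9, -0.0, 23.3]
ft_force: [-0.2, -0.4, 0.4]
finger_gap: 85.2
t 3.23 pos [ 508.  -240.5   71.4] rot [179.93  -0.03  23.32] f [-0.2 -0.4  0.4] gap 85.2
shift m [ 0.0001 -0.0003  0.0584] rotvec [ 0.0013 -0.0005  0.0004]
t 3.27 pos [ 508.2 -240.6   71.6] rot [179.9   -0.05  23.32] f [ 0.5 -0.1 -1. ] gap 84.9
shift m [-0.0001 -0.0005  0.0586] rotvec [ 0.0017 -0.0008  0.0004]
[ 368    9  111   98 5673] 35.88219494676702 ((613.5109252929688, -262.6310729980469), (31.506750106811523, 58.8736457824707), 51.314674377441406)
[ 478  132   98   98 4378] 35.79573063875217 ((572.068115234375, -358.1985168457031), (30.59234046936035, 61.19598388671875), 81.26152801513672)
[ 291  157   54  104 5150] 51.608529798265764 ((507.9486389160156, -240.15585327148438), (61.740081787109375, 33.02217483520508), 23.07636260986328)
[ 169  164   49   83 3348] 43.72310416618174 ((476.54852294921875, -166.82864379882812), (50.53647994995117, 26.489913940429688), 23.087841033935547)
```

View pics/w3.png

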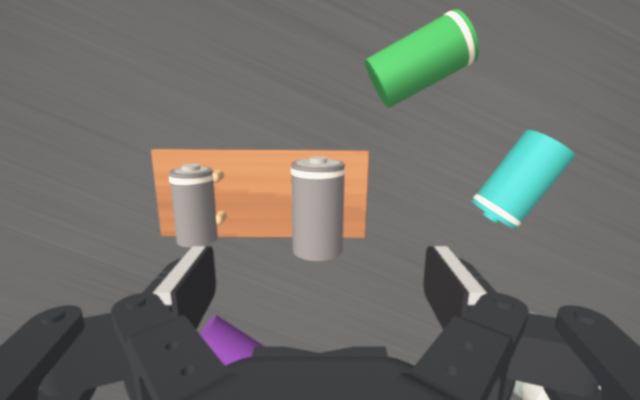

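```bash
python3 -m crank '[[[0,-0.0005,0.03,0.0015,-0.0005,0],[0,-0.0005,0.058,0.0015,-0.0005,0],[0,-0.0005,0.058,0.0015,-0.0005,0],[0,-0.0005,0.058,0.0015,-0.0005,0]]]' 0 20
python3 -c "
from h import *
togo([508,-240.3,13],23.3)"
python3 -m crank '[[[0,0,0,0,0,0],[0,0,0,0,0,0],[0,0,0,0,0,0],[0,0,0,0,0,0]]]' 1 20
```

```text
time: 3.78
tool_pos: [509.0, -240.8, 15.2]
tcp_rot: [179.9, -0.1, 23.3]
ft_force: [0.5, -0.8, 0.5]
finger_gap: 85.5
t 3.77 pos [ 509.  -240.8   15.2] rot [179.9   -0.08  23.32] f [ 0.5 -0.8  0.5] gap 85.5
shift m [-0.0007 -0.0009  0.0022] rotvec [ 0.0017 -0.0014  0.0003]
time: 4.28
tool_pos: [509.1, -240.3, 15.9]
tcp_rot: [180.0, -0.1, 23.3]
ft_force: [-5.2, 7.2, 21.2]
finger_gap: 14.5
```

```bash
python3 -c "
from h import *
c=r.get_calibration('wrist');p,d=r.snapshot('wrist');cv2.imwrite('pics/w4.png',p)
p,d=r.snapshot('scene');crop(p,'s4.png',180,180,330,300,5)
togo([508,-240.3,13],23.3)"
```

```text
t 4.38 pos [ 510.3 -240.6   17.9] rot [179.86  -0.19  23.33] f [-2.7  5.2 23.1] gap 3.5
shift m [-0.002  -0.0013  0.0049] rotvec [ 0.0024 -0.0034  0.0004]
```

View pics/w4.png

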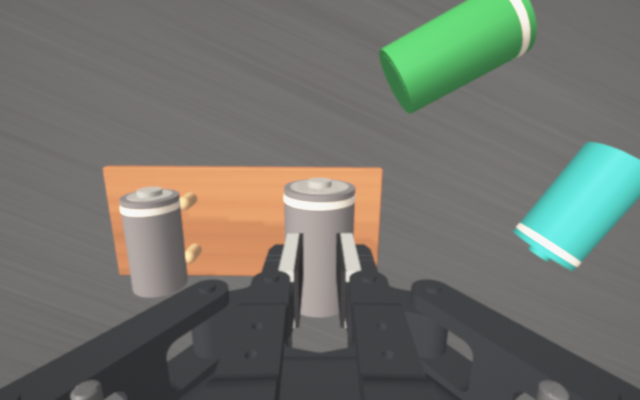

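View pics/s4.png

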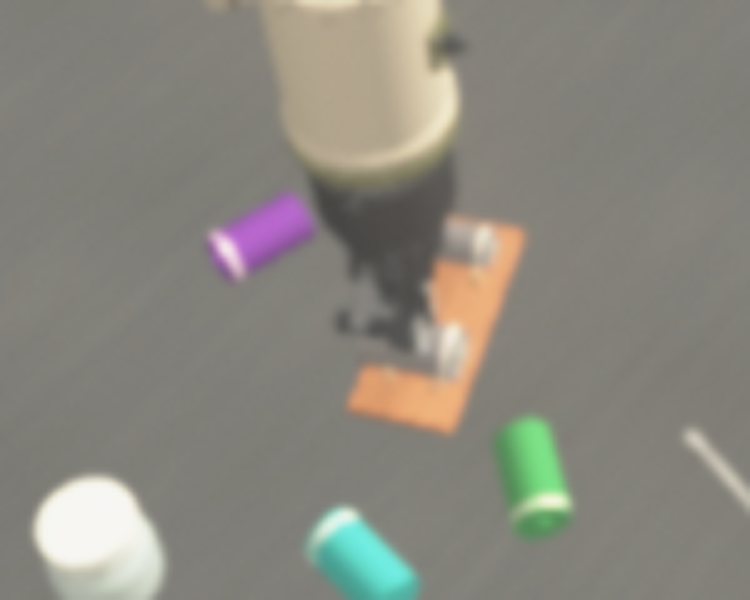

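```bash
python3 -c "
from h import *
s=r.sense();c=r.get_calibration('wrist');p,d=r.snapshot('wrist');cv2.imwrite('pics/w5.png',p);np.savez('w5.npz',p=p,d=d,**c)
print(s['tool_pos'],s['ft_force'],s['finger_gap'])
P=cloud(c,d)
for (u,v) in [(290,240),(290,260),(285,280),(348,240),(348,260),(320,215),(320,240),(320,280),(320,305),(300,300),(320,190)]: print(u,v,d[v,u],P[v,u])
togo([508,-240.3,13],23.3)"
```

```text
[ 510.34275824 -240.64836417   17.861704  ] [-2.67092365  5.24346484 23.13695638] 3.5323664098784846
290 240 159.4127 [ 508.45142499 -227.51840672   45.03353206]
290 260 132.51163 [ 512.26425263 -228.22959279   72.03512338]
285 280 104.94311 [ 518.54490865 -226.30666279   98.8304626 ]
348 240 161.756 [ 518.13973165 -252.36688652   42.94789102]
348 260 133.63857 [ 520.52826891 -248.71788542   71.08146649]
320 215 149.49463 [ 526.89596822 -234.43389754   51.51994065]
320 240 152.55896 [ 516.31119218 -238.99368011   51.45565265]
320 280 158.73074 [ 497.98349538 -246.89434437   50.44810635]
320 305 161.28989 [ 486.57105461 -251.80608657   51.14972578]
300 300 98.675 [ 518.33618974 -231.64880858  105.96096467]
320 190 157.51685 [ 534.53089392 -231.20789755   40.97470475]
t 4.42 pos [ 511.  -241.1   18.3] rot [179.78  -0.24  23.33] f [-2.6  3.9 16.3] gap 0.0
shift m [-0.0024 -0.0019  0.0053] rotvec [ 0.0039 -0.0042  0.0005]
```

View pics/w5.png

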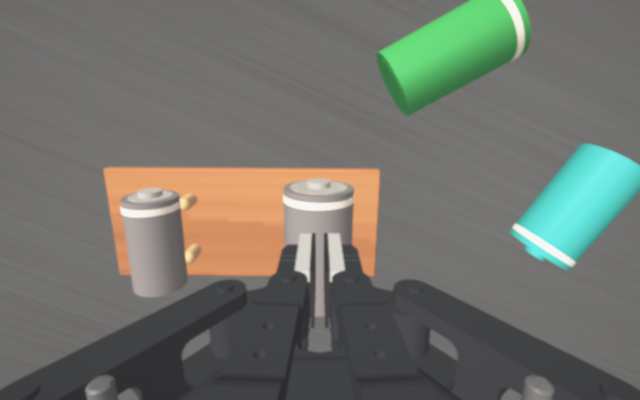

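```bash
python3 -c "
from h import *
z=np.load('w5.npz');P=cloud(dict(mtx=z['mtx'],cam_to_world=z['cam_to_world']),z['d'])
print(z['cam_to_world'][:3,3])
for u in (304,308,332,337): print(u,[(v,int(P[v,u,2])) for v in range(222,300,6)])
z=np.load('w2.npz');P=cloud(dict(mtx=z['mtx'],cam_to_world=z['cam_to_world']),z['d']);print(z['cam_to_world'][:3,3])
for u in (195,205,211,430,437): print(u,[(v,P[v,u].astype(int).tolist()) for v in range(244,280,6)])
"
```

```text
[ 570.91572069 -214.62847176  193.33652465]
304 [(222, 48), (228, 50), (234, 56), (240, 62), (246, 67), (252, 72), (258, 76), (264, 83), (270, 88), (276, 93), (282, 97), (288, 100), (294, 104)]
308 [(222, 49), (228, 49), (234, 55), (240, 62), (246, 67), (252, 72), (258, 78), (264, 83), (270, 86), (276, 88), (282, 88), (288, 91), (294, 95)]
332 [(222, 48), (228, 49), (234, 55), (240, 62), (246, 68), (252, 73), (258, 78), (264, 83), (270, 86), (276, 87), (282, 97), (288, 96), (294, 97)]
337 [(222, 49), (228, 48), (234, 56), (240, 63), (246, 67), (252, 74), (258, 78), (264, 83), (270, 88), (276, 92), (282, 95), (288, 100), (294, 104)]
[ 564.27612289 -219.20849426  286.30221645]
195 [(244, [403, -165, 1]), (250, [493, -197, 164]), (256, [494, -198, 170]), (262, [495, -200, 175]), (268, [495, -201, 178]), (274, [492, -202, 178])]
205 [(244, [407, -174, 2]), (250, [494, -200, 164]), (256, [494, -201, 167]), (262, [492, -202, 169]), (268, [490, -203, 168]), (274, [488, -204, 169])]
211 [(244, [410, -179, 3]), (250, [493, -202, 160]), (256, [491, -203, 160]), (262, [488, -203, 160]), (268, [486, -204, 162]), (274, [485, -205, 163])]
430 [(244, [485, -356, 2]), (250, [527, -280, 161]), (256, [525, -281, 162]), (262, [523, -281, 164]), (268, [521, -282, 164]), (274, [519, -284, 164])]
437 [(244, [487, -362, 1]), (250, [529, -281, 164]), (256, [528, -279, 170]), (262, [526, -280, 170]), (268, [524, -281, 171]), (274, [522, -282, 171])]
```

The depth shows the real fingertips ended about 32 mm above the reported TCP, so the fingers closed on top of the cell instead of around it. The cell still appears seated. I'll lift off, open, check it, and allow for this offset.

```bash
python3 -m crank '[[[0,0,-0.03,0.004,-0.004,0],[0,0,-0.05,0.004,-0.004,0],[0,0,-0.05,0.004,-0.004,0]]]' 1
python3 -c "
from h import *
s=r.sense();c=r.get_calibration('wrist');p,d=r.snapshot('wrist');cv2.imwrite('pics/w6.png',p);np.savez('w6.npz',p=p,d=d,**c)
print(s['tool_pos'],s['ft_force'],s['finger_gap'])
P=cloud(c,d);P[d<=0]=0
for u in (304,308,332,337): print(u,[(v,int(P[v,u,2])) for v in range(222,264,3)])
togo([508,-240.3,13],23.3)"
python3 -m crank '[[[0,0,0,0,0,0],[0,0,0,0,0,0],[0,0,0,0,0,0],[0,0,0,0,0,0],[0,0,0,0,0,0]]]' 0
python3 -c "
from h import *
s=r.sense();c=r.get_calibration('wrist');p,d=r.snapshot('wrist');cv2.imwrite('pics/w7.png',p);np.savez('w7.npz',p=p,d=d,**c)
print(s['tool_pos'],s['ft_force'],s['finger_gap'])
P=cloud(c,d);P[d<=0]=0
for u in (200,207,211,430,437): print(u,[(v,int(P[v,u,2])) for v in range(241,264,3)])
m=(P[...,2]>24)&(P[...,2]<60)
n,l,st,_=cv2.connectedComponentsWithStats(m.astype(np.uint8))
for i in range(1,n):
    if st[i,4]>1000:
        q=P[l==i]; print(st[i],np.percentile(q[:,2],98),cv2.minAreaRect(q[:,:2].astype(np.float32)))
togo([508,-240.3,13],23.3)"
```

```text
time: 4.8
tool_pos: [512.2, -241.9, 70.3]
tcp_rot: [179.8, -0.1, 23.3]
ft_force: [1.3, -0.9, -0.8]
finger_gap: -0.0
[ 512.18301465 -241.90716421   70.33933907] [ 1.34494298 -0.90499083 -0.77403526] -0.04313394267364498
304 [(222, 48), (225, 50), (228, 50), (231, 51), (234, 107), (237, 112), (240, 114), (243, 117), (246, 120), (249, 122), (252, 124), (255, 127), (258, 130), (261, 132)]
308 [(222, 51), (225, 50), (228, 50), (231, 50), (234, 107), (237, 111), (240, 113), (243, 118), (246, 120), (249, 122), (252, 126), (255, 128), (258, 129), (261, 133)]
332 [(222, 45), (225, 45), (228, 46), (231, 44), (234, 107), (237, 111), (240, 114), (243, 117), (246, 120), (249, 0), (252, 125), (255, 129), (258, 131), (261, 133)]
337 [(222, 39), (225, 41), (228, 40), (231, 41), (234, 40), (237, 40), (240, 40), (243, 38), (246, 110), (249, 114), (252, 126), (255, 128), (258, 130), (261, 133)]
t 4.85 pos [ 511.2 -241.3   68.7] rot [179.93  -0.07  23.33] f [-0.2 -1.3  0. ] gap -0.1
shift m [-0.0026 -0.0023  0.0557] rotvec [ 0.0011 -0.0012  0.0005]
time: 5.48
tool_pos: [511.2, -241.3, 68.7]
tcp_rot: [17
[... 693 characters left out ...]
7965 ((613.5028076171875, -262.68402099609375), (31.655170440673828, 58.93429183959961), 51.55693054199219)
[ 477  137   98   98 4419] 35.752012922053275 ((572.1595458984375, -358.4122619628906), (30.69352149963379, 61.0368537902832), 81.55839538574219)
[ 288  162   55  105 5236] 51.682661929231365 ((508.0193176269531, -240.4027099609375), (61.49008560180664, 32.79933166503906), 22.74980926513672)
[ 165  169   49   84 3333] 43.6875175703172 ((476.6798095703125, -167.1998291015625), (50.39356231689453, 25.819568634033203), 23.138269424438477)
t 5.53 pos [ 511.2 -241.3   68.7] rot [179.94  -0.07  23.33] f [0.4 0.  0.7] gap 85.2
shift m [-0.0026 -0.0023  0.0557] rotvec [ 0.0011 -0.0012  0.0005]
```

View pics/w7.png

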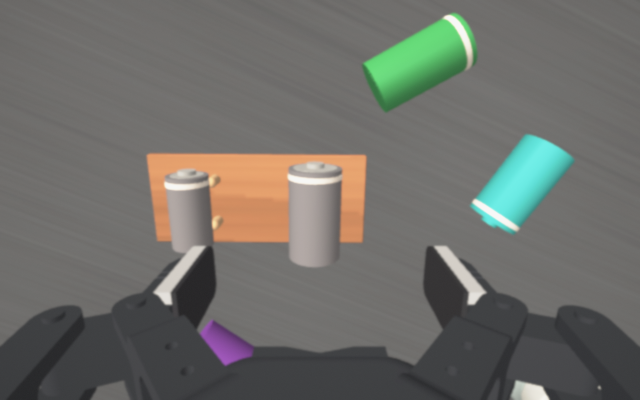

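```bash
python3 -c "
from h import *
for f in ('w5.npz','w7.npz'):
  z=np.load(f);P=cloud(dict(mtx=z['mtx'],cam_to_world=z['cam_to_world']),z['d'])
  print(f,[(v,P[v,320].astype(int).tolist()) for v in range(330,400,12)])
togo([508,-240.3,10],23.3)
togo([508,-240.3,-18],23.3)
"
```

```text
w5.npz [(330, [440, -271, 1]), (342, [432, -275, 2]), (354, [519, -237, 125]), (366, [520, -236, 131]), (378, [520, -236, 134]), (390, [519, -237, 136])]
w7.npz [(330, [406, -287, 0]), (342, [396, -292, 2]), (354, [520, -237, 176]), (366, [521, -237, 181]), (378, [521, -237, 185]), (390, [520, -237, 187])]
t 5.53 pos [ 511.2 -241.3   68.7] rot [179.94  -0.07  23.33] f [0.4 0.  0.7] gap 85.2
shift m [-0.0026 -0.0023  0.0587] rotvec [ 0.0011 -0.0012  0.0005]
t 5.53 pos [ 511.2 -241.3   68.7] rot [179.94  -0.07  23.33] f [0.4 0.  0.7] gap 85.2
shift m [-0.0026 -0.0023  0.0867] rotvec [ 0.0011 -0.0012  0.0005]
```

```bash
python3 -m crank '[[[-0.0026,-0.0023,0.03,0.001,-0.001,0],[-0.0026,-0.0023,0.058,0.001,-0.001,0],[-0.0026,-0.0023,0.075,0.001,-0.001,0],[-0.0026,-0.0023,0.087,0.001,-0.001,0],[-0.0026,-0.0023,0.087,0.001,-0.001,0],[-0.0026,-0.0023,0.087,0.001,-0.001,0]]]' 0 20
python3 -c "
from h import *
togo([508,-240.3,-18],23.3)
s=r.sense();c=r.get_calibration('wrist');p,d=r.snapshot('wrist');cv2.imwrite('pics/w8.png',p)
P=cloud(c,d)
for u in (200,207,211,430,437): print(u,[(v,int(P[v,u,2])) for v in range(241,264,3)])
"
```

```text
time: 6.28
tool_pos: [508.8, -240.8, -17.3]
tcp_rot: [179.9, -0.1, 23.3]
ft_force: [0.2, -0.4, -0.2]
finger_gap: 85.0
t 6.28 pos [ 508.8 -240.8  -17.3] rot [179.92  -0.06  23.33] f [ 0.2 -0.4 -0.2] gap 85.0
shift m [-0.0006 -0.0007  0.0007] rotvec [ 0.0014 -0.0011  0.0005]
200 [(241, 7), (244, 8), (247, 33), (250, 36), (253, 39), (256, 42), (259, 43), (262, 43)]
207 [(241, 8), (244, 7), (247, 33), (250, 34), (253, 37), (256, 37), (259, 37), (262, 37)]
211 [(241, 8), (244, 8), (247, 29), (250, 31), (253, 31), (256, 31), (259, 31), (262, 32)]
430 [(241, 0), (244, 2), (247, 33), (250, 33), (253, 34), (256, 34), (259, 34), (262, 34)]
437 [(241, 1), (244, 1), (247, 34), (250, 35), (253, 38), (256, 41), (259, 41), (262, 42)]
```

View pics/w8.png

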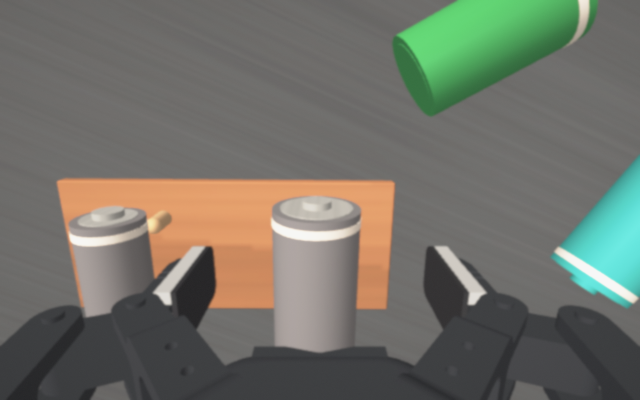

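```bash
python3 -m crank '[[[0,-0.001,0,0,0,0],[0,-0.001,0,0,0,0],[0,-0.001,0,0,0,0],[0,-0.001,0,0,0,0],[0,-0.001,0,0,0,0]]]' 1 20
python3 -c "
from h import *
s=r.sense();c=r.get_calibration('wrist');p,d=r.snapshot('wrist');cv2.imwrite('pics/w9.png',p)
togo([508,-240.3,-18],23.3)
"
```

```text
time: 6.95
tool_pos: [508.5, -239.5, -16.9]
tcp_rot: [179.9, -0.1, 23.3]
ft_force: [-1.2, 5.0, 5.8]
finger_gap: 32.5
t 7.0 pos [ 508.5 -239.5  -16.9] rot [179.94  -0.08  23.34] f [-2.6  4.4  6.2] gap 32.3
shift m [-0.0008  0.0006  0.0011] rotvec [ 0.001  -0.0013  0.0006]
```

View pics/w9.png

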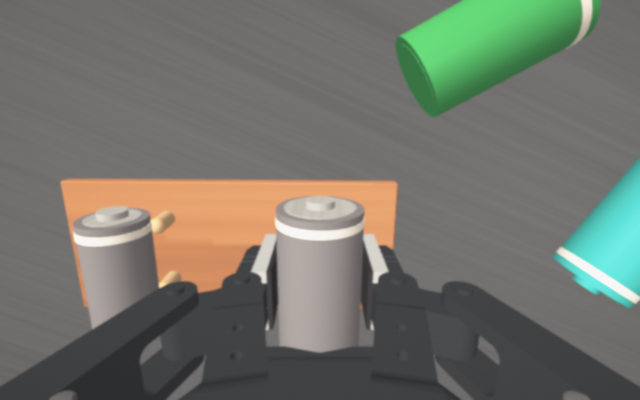

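```bash
python3 -m crank '[[[0,0,-0.008,0,0,0],[0,0,-0.03,0,0,0],[0,0,-0.07,0,0,0],[0,0,-0.11,0,0,0],[0,0,-0.14,0,0,0],[0,0,-0.14,0,0,0]]]' 1 20
python3 -c "
from h import *
togo([565,188,150],15.5)
"
```

```text
time: 7.75
tool_pos: [510.4, -240.8, 126.6]
tcp_rot: [179.6, -0.3, 23.3]
ft_force: [-0.0, -0.3, -2.4]
finger_gap: 32.5
t 7.75 pos [ 510.4 -240.8  126.6] rot [179.63  -0.29  23.33] f [-0.  -0.3 -2.4] gap 32.5
shift m [ 0.2201 -0.372  -0.0247] rotvec [ 0.006  -0.0054  0.1367]
```

```bash
python3 -m crank '[[[0.014,-0.024,-0.004,0.001,-0.001,0.01],[0.038,-0.064,-0.01,0.002,-0.002,0.025],[0.066,-0.112,-0.02,0.004,-0.004,0.045],[0.096,-0.162,-0.025,0.006,-0.005,0.065],[0.126,-0.212,-0.025,0.006,-0.005,0.085],[0.156,-0.262,-0.025,0.006,-0.005,0.105],[0.184,-0.311,-0.025,0.006,-0.005,0.12],[0.207,-0.35,-0.025,0.006,-0.005,0.13],[0.22,-0.372,-0.025,0.006,-0.005,0.137],[0.22,-0.372,-0.025,0.006,-0.005,0.137]]]' 1 20
python3 - <<'E'
from h import *
togo([565,188,150],15.5)
np.set_printoptions(precision=1,suppress=True)
c=r.get_calibration("wrist");p,d=r.snapshot("wrist");cv2.imwrite("pics/w10.png",p);np.savez("w10.npz",p=p,d=d,**c)
for t,z in(("seat",40.7),("fixed_contact",40.7),("tab_grip",74),("tip_face",40.7),("tester",0)):
    for x in r.landmark_of(t,"wrist")[:2]: print(t,x['pixel'],x['conf'],ray(c,x['pixel'],z))
print(r.sense()['tool_pos'])
P=cloud(c,d);P[d<=0]=0
for lo,hi in((8,20),(75,95)):
  m=(P[...,2]>lo)&(P[...,2]<hi)
  n,l,st,_=cv2.connectedComponentsWithStats(m.astype(np.uint8))
  for i in range(1,n):
    if st[i,4]>300:
        q=P[l==i]; print(lo,st[i],q.mean(0),cv2.minAreaRect(q[:,:2].astype(np.float32)))
E
```

```text
time: 9.0
tool_pos: [563.8, 189.5, 148.1]
tcp_rot: [-180.0, 0.1, 15.6]
ft_force: [-0.0, -0.8, -0.8]
finger_gap: 32.4
t 9.0 pos [563.8 189.5 148.1] rot [-179.99    0.13   15.63] f [-0.  -0.8 -0.8] gap 32.4
shift m [ 0.0008  0.0018 -0.0019] rotvec [-0.0002  0.0023  0.0023]
seat [319.8, 175.2] 0.71 [567.8 189.4  40.7]
fixed_contact [322.7, 209.5] 0.71 [539.7 179.   40.7]
tab_grip [315.1, 54.1] 0.6 [653.7 216.7  74. ]
tab_grip [30.9, 234.7] 0.24 [470.8 391.8  74. ]
tip_face [315.0, 53.5] 0.68 [657.4 218.2  40.7]
tip_face [317.1, 95.5] 0.59 [628.4 208.5  40.7]
tester [325.1, 164.1] 0.58 [570.6 185.    0. ]
[564.8 186.9 150. ]
8 [558   0  45  77 658] [727.8  17.4  14.1] ((723.9548950195312, 14.406015396118164), (63.43134689331055, 29.795358657836914), 37.68807601928711)
8 [ 279   34   78  167 9456] [604.  198.9  14. ] ((606.781005859375, 200.26296997070312), (142.29098510742188, 64.12001037597656), 17.234424591064453)
8 [   0  187   81  112 4182] [418.3 427.4  13.7] ((420.9293212890625, 427.95159912109375), (115.27761840820312, 81.92355346679688), 0.8107714653015137)
8 [ 586  311   54   54 1194] [ 476.5 -152.2    9.6] ((472.5447082519531, -157.87335205078125), (63.54631042480469, 53.298606872558594), 23.27940559387207)
75 [300  35  36  30 985] [655.6 215.4  86.4] ((655.9417114257812, 215.6529083251953), (16.08816909790039, 22.60933494567871), 17.496082305908203)
```

View pics/w10.png

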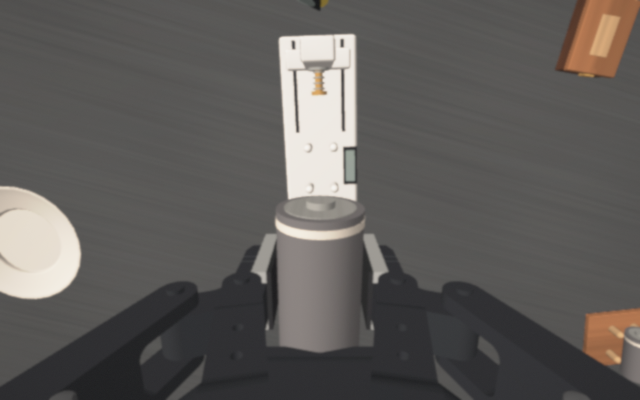

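Run:
```python
from h import *
z=np.load('w10.npz');p=z['p'];c=dict(mtx=z['mtx'],cam_to_world=z['cam_to_world']);P=cloud(c,z['d'])
crop(p,'w10z.png',270,25,370,205,4)
np.set_printoptions(precision=1,suppress=True)
S=[ray(c,q,27) for q in [(308,147),(334,147),(310,188),(335,187)]]
print(np.array(S),np.mean(S,0))
hs=P[120:200,285:357]
m=(hs[...,2]>21)&(hs[...,2]<34)
n,l,st,ce=cv2.connectedComponentsWithStats(m.astype(np.uint8))
for i in range(1,n):
    if st[i,4]>8: print(st[i]+[285,120,0,0,0],hs[l==i].mean(0),hs[l==i][:,2].max())
m=(P[...,2]>9)&(P[...,2]<19); m[:,:270]=0;m[:,370:]=0;m[198:]=0
q=P[m][:,:2]
# side edges yaw: fit lines per row
a=np.array([[np.where(m[v])[0].min(),v] for v in range(45,195) if m[v].any()]);b=np.array([[np.where(m[v])[0].max(),v] for v in range(45,195) if m[v].any()])
for e in(a,b):
    w=np.array([ray(c,x,12)[:2] for x in e]).astype(np.float32); f=cv2.fitLine(w,cv2.DIST_HUBER,0,.01,.01).ravel(); print(f,np.degrees(np.arctan(f[1]/f[0])))
```

```text
[[585.7 204.8  27. ]
 [591.7 183.6  27. ]
 [551.5 193.8  27. ]
 [558.2 172.9  27. ]] [571.8 188.8  27. ]
[330 143   8   9  58] [591.5 184.   27.8] 31.47759768908594
[304 144   9   9  58] [585.  204.6  27.4] 29.62061357429502
[331 183   8  10  62] [557.6 173.2  27.2] 30.065889948337656
[306 184   8  10  62] [551.  194.   27.2] 30.375715887845217
[  1.    0.3 600.  230.9] 17.490824
[  1.    0.3 619.7 171.1] 17.181103
```

View pics/w10z.png

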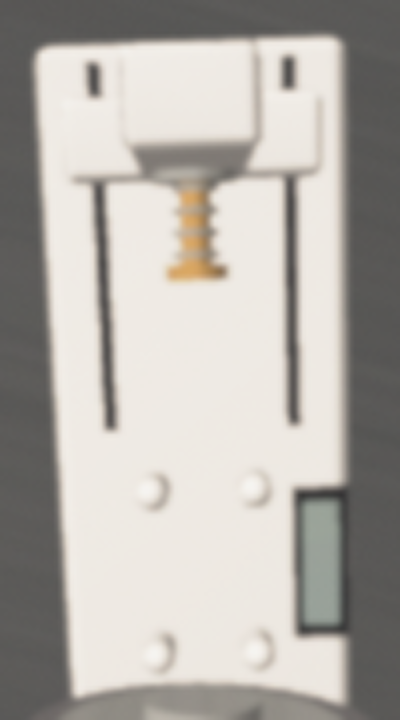

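```bash
python3 -c "
from h import *
z=np.load('w10.npz');c=dict(mtx=z['mtx'],cam_to_world=z['cam_to_world']);P=cloud(c,z['d'])
q=P[235:340,320];print(q[:,2].min(),np.median(q[:,2]),q[[0,-1]])
q=P[260,262:376];print(q[::6].astype(int).tolist())
togo([576.6,190.6,60],17.4)
"
```

```text
214.3937163081042 215.68985596007576 [[585.94326841 194.83277203 215.81973699]
 [547.12267144 183.98469886 215.72574279]]
[[568, 211, 209], [569, 209, 209], [570, 207, 210], [569, 205, 207], [571, 203, 210], [572, 201, 212], [574, 199, 214], [575, 197, 215], [575, 195, 215], [576, 193, 215], [577, 191, 215], [577, 189, 215], [578, 187, 214], [578, 185, 213], [578, 183, 212], [578, 181, 211], [577, 178, 208], [577, 176, 208], [579, 174, 210]]
t 9.3 pos [564.8 186.9 150. ] rot [179.99   0.    15.4 ] f [-0.3  0.5 -2.2] gap 32.2
shift m [ 0.0123 -0.0005  0.09  ] rotvec [ 0.0002  0.0001 -0.0349]
```

```bash
python3 -m crank '[[[0.006,-0.0005,0.02,0,0,-0.02],[0.0123,-0.0005,0.05,0,0,-0.035],[0.0123,-0.0005,0.08,0,0,-0.035],[0.0123,-0.0005,0.09,0,0,-0.035],[0.0123,-0.0005,0.09,0,0,-0.035]]]' 1 20
python3 - <<'E'
from h import *
togo([576.6,190.6,-9],17.4)
c=r.get_calibration("wrist");p,d=r.snapshot("wrist");cv2.imwrite("pics/w11.png",p);np.savez("w11.npz",p=p,d=d,**c)
P=cloud(c,d)
np.set_printoptions(precision=1,suppress=True)
q=P[250:340,320];print(np.median(q[:,2]))
hs=P[:,270:370]
m=(hs[...,2]>21)&(hs[...,2]<34)
n,l,st,ce=cv2.connectedComponentsWithStats(m.astype(np.uint8))
for i in range(1,n):
    if st[i,4]>15: print(st[i]+[270,0,0,0,0],hs[l==i].mean(0),hs[l==i][:,2].max())
E
```

```text
time: 9.93
tool_pos: [575.8, 190.1, 58.8]
tcp_rot: [180.0, 0.1, 17.4]
ft_force: [-0.0, -1.1, -1.6]
finger_gap: 32.5
t 9.93 pos [575.8 190.1  58.8] rot [180.     0.13  17.41] f [-0.  -1.1 -1.6] gap 32.5
shift m [ 0.001  -0.0002  0.0678] rotvec [0.0001 0.0022 0.0001]
126.2994890626519
[271  50  31  30 569] [649.2 234.6  25.2] 28.354509393511023
[333  50  31  30 609] [661.2 196.7  25.2] 29.69599785983712
[295 181  11  13 118] [585.4 204.8  27.5] 30.389229037987235
[330 181  12  13 123] [591.8 184.2  27.4] 30.26476028138356
```

View pics/w11.png

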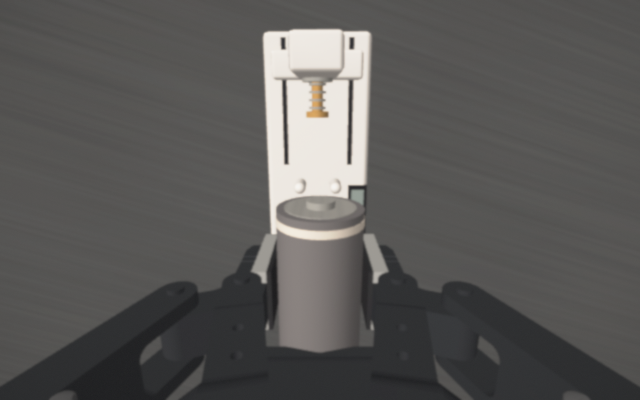

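```bash
python3 -m crank '[[[0.001,-0.0002,0.02,0,0.002,0],[0.001,-0.0002,0.042,0,0.002,0],[0.001,-0.0002,0.056,0,0.002,0],[0.001,-0.0002,0.062,0,0.002,0],[0.001,-0.0002,0.064,0,0.002,0],[0.001,-0.0002,0.064,0,0.002,0]]]' 1 20
python3 -c "
from h import *
togo([576.6,190.6,-9],17.4)"
```

```text
time: 10.72
tool_pos: [578.2, 191.1, -3.2]
tcp_rot: [180.0, -0.2, 17.4]
ft_force: [-0.3, -1.1, -1.5]
finger_gap: 32.6
t 10.72 pos [578.2 191.1  -3.2] rot [179.99  -0.18  17.41] f [-0.3 -1.1 -1.5] gap 32.6
shift m [-0.0017 -0.      0.0058] rotvec [ 0.0002 -0.0031  0.0001]
```

```bash
python3 -m crank '[[[0,0,0.001,0,0,0],[0,0,0.002,0,0,0],[0,0,0.002,0,0,0]]]' 1 20
python3 -c "
from h import *
togo([576.6,190.6,-9],17.4)"
```

```text
time: 11.1
tool_pos: [578.3, 191.1, -5.1]
tcp_rot: [180.0, -0.2, 17.4]
ft_force: [0.6, 0.6, -0.6]
finger_gap: 32.2
t 11.1 pos [578.3 191.1  -5.1] rot [179.98  -0.19  17.41] f [ 0.6  0.6 -0.6] gap 32.2
shift m [-0.0018 -0.0001  0.0039] rotvec [ 0.0003 -0.0033  0.0001]
```

```bash
python3 -m crank '[[[-0.0015,0,0.001,0,-0.003,0],[-0.0015,0,0.002,0,-0.003,0],[-0.0015,0,0.002,0,-0.003,0]]]' 1 20
python3 -c "
from h import *
togo([576.6,190.6,-9],17.4)"
```

```text
time: 11.48
tool_pos: [576.7, 190.6, -7.3]
tcp_rot: [180.0, 0.0, 17.4]
ft_force: [0.9, 0.3, -1.6]
finger_gap: 32.4
t 11.47 pos [576.7 190.6  -7.3] rot [179.98   0.01  17.41] f [ 0.9  0.3 -1.6] gap 32.4
shift m [-0.0001 -0.0001  0.0017] rotvec [0.0003 0.0001 0.0002]
```

```bash
python3 -m crank '[[[0,0,0.001,0,0,0],[0,0,0.001,0,0,0]]]' 1 20
python3 -c "
from h import *
togo([576.6,190.6,-9],17.4)"
```

```text
time: 11.72
tool_pos: [576.9, 190.7, -8.1]
tcp_rot: [180.0, -0.0, 17.4]
ft_force: [0.4, 0.3, -0.1]
finger_gap: 32.4
t 11.72 pos [576.9 190.7  -8.1] rot [179.99  -0.01  17.41] f [ 0.4  0.3 -0.1] gap 32.4
shift m [-0.0003 -0.      0.0009] rotvec [ 0.0003 -0.0002  0.0002]
```

```bash
python3 -m crank '[[[0,0,0.001,0,0,0],[0,0,0.001,0,0,0]]]' 1 20
python3 - <<'E'
from h import *
togo([576.6,190.6,-9],17.4)
c=r.get_calibration("wrist");p,d=r.snapshot("wrist");cv2.imwrite("pics/w12.png",p)
P=cloud(c,d);print(np.median(P[250:340,320,2]))
togo([576.6,190.6,-9],17.4)
E
```

```text
time: 11.98
tool_pos: [577.1, 191.0, -8.6]
tcp_rot: [-180.0, -0.1, 17.4]
ft_force: [-1.5, 1.0, 3.6]
finger_gap: 32.4
t 11.97 pos [577.1 191.   -8.6] rot [-180.     -0.05   17.41] f [-1.5  1.   3.6] gap 32.4
shift m [-0.0006  0.0002  0.0004] rotvec [-0.     -0.0009  0.0002]
58.97956354768561
t 12.03 pos [577.2 191.   -8.6] rot [-180.     -0.06   17.41] f [-1.7  1.8  4.4] gap 32.4
shift m [-0.0007  0.0002  0.0004] rotvec [-0.     -0.001   0.0002]
```

```bash
python3 -m crank '[[[0,0,-0.0003,0,0,0],[0,0,-0.0003,0,0,0],[0,0,-0.0003,0,0,0],[0,0,-0.0003,0,0,0],[0,0,-0.0003,0,0,0]]]' 0 20
python3 - <<'E'
from h import *
togo([576.6,190.6,-9],17.4)
c=r.get_calibration("wrist");p,d=r.snapshot("wrist");cv2.imwrite("pics/w13.png",p)
P=cloud(c,d);print(np.median(P[250:340,320,2]))
E
```

```text
time: 12.65
tool_pos: [577.1, 191.0, -8.3]
tcp_rot: [180.0, -0.0, 17.4]
ft_force: [0.0, -0.4, 0.1]
finger_gap: 85.3
t 12.65 pos [577.1 191.   -8.3] rot [180.    -0.05  17.41] f [ 0.  -0.4  0.1] gap 85.3
shift m [-0.0006  0.0002  0.0007] rotvec [ 0.     -0.0009  0.0002]
58.86133667811297
```

View pics/w13.png

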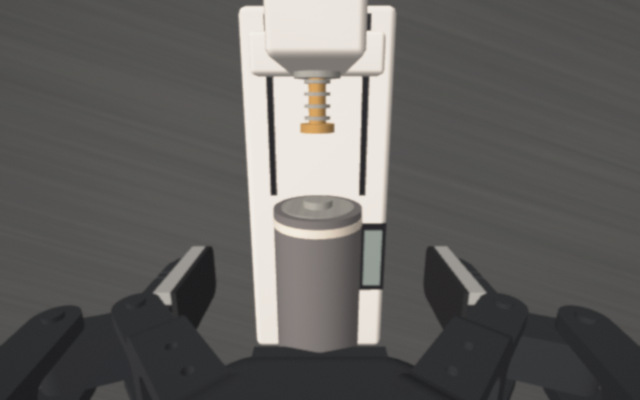

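```bash
python3 -m crank '[[[0,0,-0.03,0,0,0],[0,0,-0.075,0,0,0],[0.02,0,-0.11,0,0,0],[0.055,0,-0.11,0,0,0],[0.083,0,-0.11,0,0,0],[0.083,0,-0.11,0,0,0],[0.083,0,-0.11,0,0,0]]]' 0 20
python3 - <<'E'
from h import *
togo([656,215.6,22],17.4)
c=r.get_calibration("wrist");p,d=r.snapshot("wrist");cv2.imwrite("pics/w14.png",p);np.savez("w14.npz",p=p,d=d,**c)
np.set_printoptions(precision=1,suppress=True)
P=cloud(c,d);P[d<=0]=0
for lo,hi in((76,95),(45,64)):
  m=(P[...,2]>lo)&(P[...,2]<hi)
  n,l,st,_=cv2.connectedComponentsWithStats(m.astype(np.uint8))
  for i in range(1,n):
    if st[i,4]>300:
        q=P[l==i]; print(lo,st[i],q.mean(0),cv2.minAreaRect(q[:,:2].astype(np.float32)))
E
```

```text
time: 13.58
tool_pos: [655.6, 215.6, 101.2]
tcp_rot: [-180.0, 0.0, 17.4]
ft_force: [-0.7, 0.3, -0.5]
finger_gap: 85.1
t 13.57 pos [655.6 215.6 101.2] rot [-180.      0.02   17.42] f [-0.7  0.3 -0.5] gap 85.1
shift m [0.0004 0.0001 0.0792] rotvec [-0.0001  0.0003  0.0003]
76 [ 299  198   39   31 1162] [657.6 216.3  85.8] ((656.2924194335938, 215.90097045898438), (16.061124801635742, 22.55025863647461), 17.35680389404297)
45 [ 296  266   46   87 3470] [578.5 191.3  55. ] ((572.5331420898438, 189.28797912597656), (70.85661315917969, 32.96687316894531), 17.823524475097656)
```

View pics/w14.png

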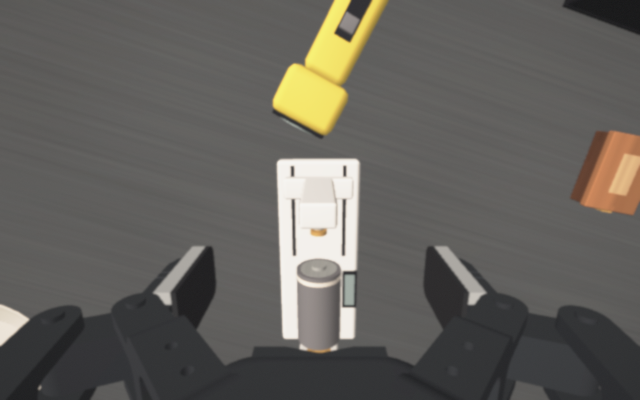

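```bash
python3 -m crank '[[[0.0005,0,0.03,0,0,0],[0.0005,0,0.06,0,0,0],[0.0005,0,0.079,0,0,0],[0.0005,0,0.079,0,0,0],[0.0005,0,0.079,0,0,0]]]' 0 35
python3 -c "
from h import *
togo([656,215.6,22],17.4)"
python3 -m crank '[[[0,0,0,0,0,0],[0,0,0,0,0,0],[0,0,0,0,0,0],[0,0,0,0,0,0],[0,0,0,0,0,0]]]' 1 35
python3 -c "
from h import *
togo([656,215.6,22],17.4)
p,d=r.snapshot('wrist');cv2.imwrite('pics/w15.png',p)"
```

```text
time: 14.25
tool_pos: [656.8, 216.0, 23.9]
tcp_rot: [180.0, -0.1, 17.4]
ft_force: [-0.2, -0.9, 0.2]
finger_gap: 85.5
t 14.25 pos [656.8 216.   23.9] rot [180.    -0.1   17.42] f [-0.2 -0.9  0.2] gap 85.5
shift m [-0.0008  0.0001  0.0019] rotvec [ 0.     -0.0017  0.0003]
time: 14.88
tool_pos: [656.8, 216.7, 24.4]
tcp_rot: [-180.0, -0.1, 17.4]
ft_force: [-2.6, 3.3, 3.4]
finger_gap: 21.3
t 14.88 pos [656.8 216.7  24.4] rot [-179.96   -0.13   17.44] f [-2.6  3.3  3.4] gap 21.3
shift m [-0.0011  0.0008  0.0024] rotvec [-0.0007 -0.0022  0.0007]
```

View pics/w15.png

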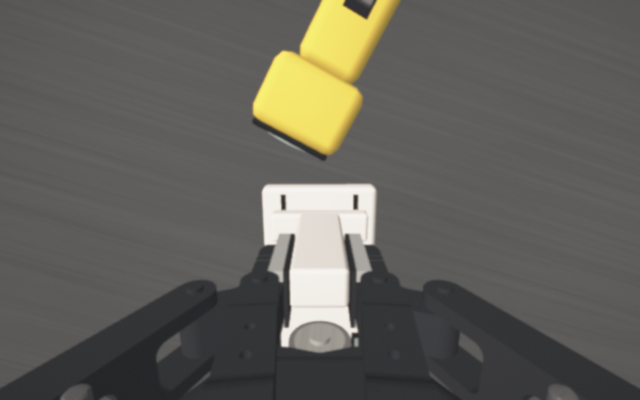

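```bash
python3 -m crank '[[[-0.006,0,0,0,0,0],[-0.013,0,0,0,0,0],[-0.02,0,0,0,0,0],[-0.026,0,0,0,0,0],[-0.030,0,0,0,0,0],[-0.033,0,0,0,0,0],[-0.035,0,0,0,0,0],[-0.035,0,0,0,0,0],[-0.035,0,0,0,0,0]]]' 1 35
python3 -c "
from h import *
togo([656.8,216.7,24.4],17.4)
c=r.get_calibration('wrist');p,d=r.snapshot('wrist');cv2.imwrite('pics/w16.png',p)
P=cloud(c,d);P[d<=0]=0
m=(P[...,2]>76)&(P[...,2]<95);m[:,:285]=0;m[:,355:]=0;m[285:]=0
print(m.sum());q=P[m];print(q.mean(0),cv2.minAreaRect(q[:,:2].astype(np.float32)))"
```

```text
time: 16.05
tool_pos: [624.8, 206.7, 24.4]
tcp_rot: [-180.0, -0.3, 17.4]
ft_force: [6.5, 5.6, -3.3]
finger_gap: 21.4
t 16.05 pos [624.8 206.7  24.4] rot [-179.96   -0.32   17.44] f [ 6.5  5.6 -3.3] gap 21.4
shift m [0.0335 0.     0.0002] rotvec [-0.0006 -0.0055  0.0007]
2081
[630.8204 207.8375  84.916 ] ((630.635009765625, 207.82460021972656), (11.058265686035156, 26.29620361328125), 17.437692642211914)
```

View pics/w16.png

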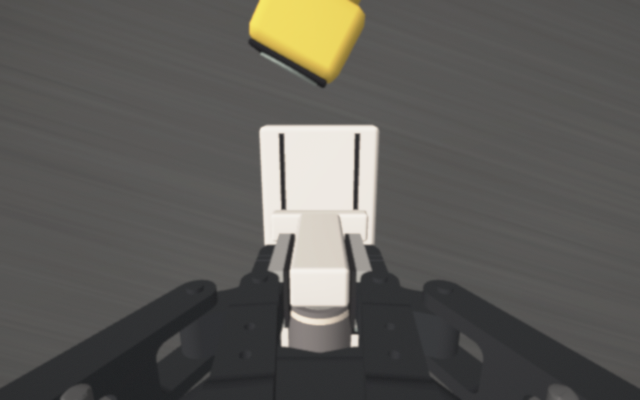

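```bash
python3 -m crank '[[[-0.003,0,0,0,0,0],[-0.005,0,0,0,0,0],[-0.007,0,0,0,0,0],[-0.007,0,0,0,0,0],[-0.007,0,0,0,0,0]]]' 1 35
python3 -c "
from h import *
togo([656.8,216.7,24.4],17.4)"
```

```text
time: 16.73
tool_pos: [619.8, 205.1, 24.4]
tcp_rot: [-180.0, -0.5, 17.4]
ft_force: [8.1, 5.5, -5.7]
finger_gap: 21.7
t 16.73 pos [619.8 205.1  24.4] rot [-179.97   -0.53   17.44] f [ 8.1  5.5 -5.7] gap 21.7
shift m [ 0.0388 -0.      0.0004] rotvec [-0.0006 -0.0092  0.0006]
```

```bash
python3 -m crank '[[[0,0,0,0,0,0],[0,0,0,0,0,0],[0,0,0,0,0,0],[0,0,0,0,0,0]]]' 0 20
python3 -m crank '[[[0,0,-0.03,0,0,0],[0,0,-0.07,0,0,0],[0.0,0,-0.085,0,0,0],[0,0,-0.085,0,0,0],[0,0,-0.085,0,0,0]]]' 0 20
python3 - <<'E'
from h import *
togo([656,215.6,22],17.4)
c=r.get_calibration("wrist");p,d=r.snapshot("wrist");cv2.imwrite("pics/w17.png",p);np.savez("w17.npz",p=p,d=d,**c)
np.set_printoptions(precision=1,suppress=True)
P=cloud(c,d);P[d<=0]=0
m=(P[...,2]>76)&(P[...,2]<95)
n,l,st,_=cv2.connectedComponentsWithStats(m.astype(np.uint8))
for i in range(1,n):
    if st[i,4]>300:
        q=P[l==i]; b=cv2.minAreaRect(q[:,:2].astype(np.float32)); v=np.array(b[0])-[571.3,189.0]; print(st[i],q.mean(0),b,"j",90.5-v@[.954,.299])
crop(p,'w17z.png',240,150,400,330,4) if 0 else crop(p,'w17z.png',260,180,380,340,3.5)
E
```

```text
time: 17.23
tool_pos: [619.7, 204.9, 24.4]
tcp_rot: [-180.0, -0.5, 17.4]
ft_force: [0.7, 0.7, -0.0]
finger_gap: 85.3
time: 17.85
tool_pos: [617.9, 204.4, 107.3]
tcp_rot: [-180.0, -0.4, 17.4]
ft_force: [-1.0, -0.1, -0.0]
finger_gap: 85.6
t 17.85 pos [617.9 204.4 107.3] rot [-179.97   -0.36   17.43] f [-1.  -0.1 -0. ] gap 85.6
shift m [0.0392 0.0007 0.0856] rotvec [-0.0006 -0.0063  0.0005]
[ 301  194   38   31 1093] [620.4 204.6  85.9] ((619.1080322265625, 204.0689239501953), (16.628292083740234, 22.426002502441406), 17.024669647216797) j 40.385528994750935
```

View pics/w17.png

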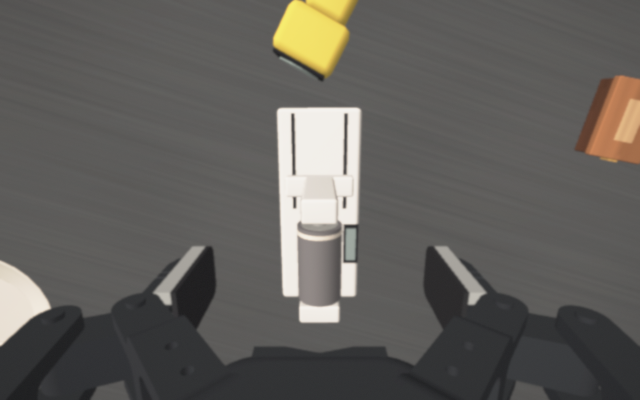

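```bash
python3 -m crank '[[[0,0,-0.04,0,0,0],[-0.03,0,-0.06,0,0,0],[-0.07,0,-0.06,0,0,0],[-0.11,0,-0.06,0,0,0],[-0.13,0,-0.06,0,0,0],[-0.13,0,-0.06,0,0,0],[-0.13,0,-0.06,0,0,0]]]' 0 20
python3 - <<'E'
from h import *
togo([656,215.6,22],17.4)
c=r.get_calibration("wrist");p,d=r.snapshot("wrist");cv2.imwrite("pics/w18.png",p);np.savez("w18.npz",p=p,d=d,**c)
np.set_printoptions(precision=1,suppress=True)
P=cloud(c,d);P[d<=0]=0
def loc(q): v=q[...,:2]-np.array([571.3,189.0]); return np.stack([-(v@[.954,.299]),v@[.299,-.954],q[...,2]],-1)
L=loc(P)
m=(np.abs(L[...,1])<4)&(L[...,2]>8)&(np.abs(L[...,0])<110)
q=L[m]; q=q[np.argsort(q[:,0])]
for lo in range(-112,56,4):
    s=q[(q[:,0]>=lo)&(q[:,0]<lo+4)]
    if len(s): print(lo,len(s),s[:,2].min().round(0),np.median(s[:,2]).round(1),s[:,2].max().round(0))
crop(p,'w18z.png',240,20,400,200,4.4) if 0 else crop(p,'w18z.png',250,20,390,180,3.7)
E
```

```text
time: 18.77
tool_pos: [493.6, 165.3, 165.7]
tcp_rot: [-180.0, -0.3, 17.4]
ft_force: [-0.4, -0.3, 0.2]
finger_gap: 85.2
t 18.77 pos [493.6 165.3 165.7] rot [-179.96   -0.3    17.43] f [-0.4 -0.3  0.2] gap 85.2
shift m [0.1692 0.0007 0.1446] rotvec [-0.0007 -0.0052  0.0005]
-48 71 85.0 86.9 89.0
-44 216 13.0 69.8 88.0
-40 59 42.0 45.5 50.0
-36 48 40.0 45.8 49.0
-32 50 46.0 47.7 50.0
-28 43 57.0 59.0 61.0
-24 61 57.0 58.6 61.0
-20 60 57.0 58.9 61.0
-16 65 57.0 58.5 60.0
-12 56 56.0 58.9 60.0
-8 65 57.0 58.7 61.0
-4 55 57.0 58.8 61.0
0 64 57.0 58.6 61.0
4 51 57.0 58.8 61.0
8 60 57.0 58.6 60.0
12 50 56.0 58.7 60.0
16 50 56.0 58.8 61.0
20 50 56.0 58.8 60.0
24 60 57.0 58.8 60.0
28 40 57.0 58.5 60.0
32 60 50.0 55.0 57.0
36 49 54.0 56.1 58.0
40 50 54.0 55.9 58.0
44 30 54.0 55.6 57.0
```

View pics/w18.png

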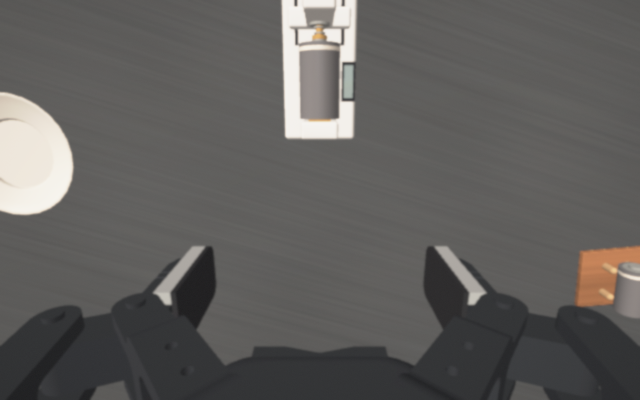

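Run:
```python
from h import *
z=np.load('w18.npz');p=z['p'];c=dict(mtx=z['mtx'],cam_to_world=z['cam_to_world']);P=cloud(c,z['d'])
crop(p,'w18y.png',270,0,370,145,4.1)
v=P[...,:2]-np.array([571.3,189.0]);x=-(v@[.954,.299])
for r0 in range(0,145,3): print((r0,round(float(x[r0,319]),1),round(float(P[r0,319,2]),1)),end=' ')
```

```text
(0, -47.2, 86.5) (3, -45.3, 86.9) (6, -43.4, 87.5) (9, -42.1, 85.4) (12, -41.7, 78.5) (15, -41.9, 69.1) (18, -42.2, 57.8) (21, -41.6, 50.9) (24, -40.1, 47.4) (27, -37.9, 47.8) (30, -36.3, 44.9) (33, -34.1, 45.4) (36, -31.3, 48.9) (39, -29.4, 47.6) (42, -25.5, 59.2) (45, -23.4, 59.7) (48, -21.3, 59.6) (51, -19.3, 59.1) (54, -17.1, 59.2) (57, -15.0, 58.9) (60, -12.8, 59.5) (63, -10.8, 58.8) (66, -8.6, 59.3) (69, -6.5, 58.1) (72, -4.3, 58.7) (75, -2.1, 57.8) (78, 0.1, 58.3) (81, 2.4, 59.8) (84, 4.5, 58.1) (87, 6.8, 59.7) (90, 9.0, 59.3) (93, 11.2, 59.1) (96, 13.4, 58.1) (99, 15.7, 58.1) (102, 18.0, 59.3) (105, 20.2, 59.8) (108, 22.5, 59.2) (111, 24.9, 58.4) (114, 27.1, 59.0) (117, 29.5, 57.8) (120, 32.2, 51.0) (123, 34.3, 55.8) (126, 36.8, 54.3) (129, 39.1, 54.9) (132, 41.4, 57.0) (135, 43.8, 56.6) (138, 46.4, 55.0) (141, 55.1, 0.9) (144, 57.7, 2.9)
```

View pics/w18y.png

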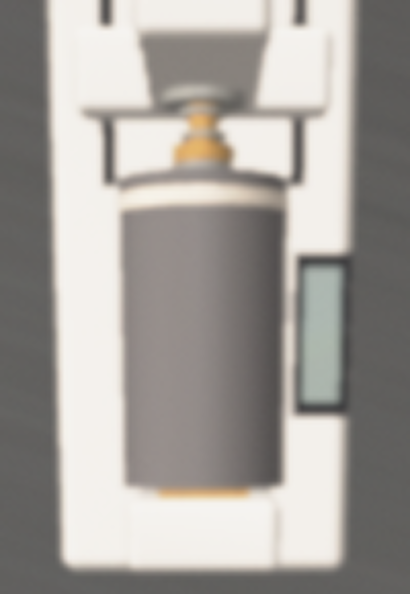

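```bash
python3 -c "
from h import *
p,d=r.snapshot('top');crop(p,'t_end.png',210,125,460,290,3.2)
print(r.hand_in(), r.sense()['time'])"
```

```text
the job is handed in; nothing more can be done
the job is handed in; nothing more can be done
```

View pics/t_end.png

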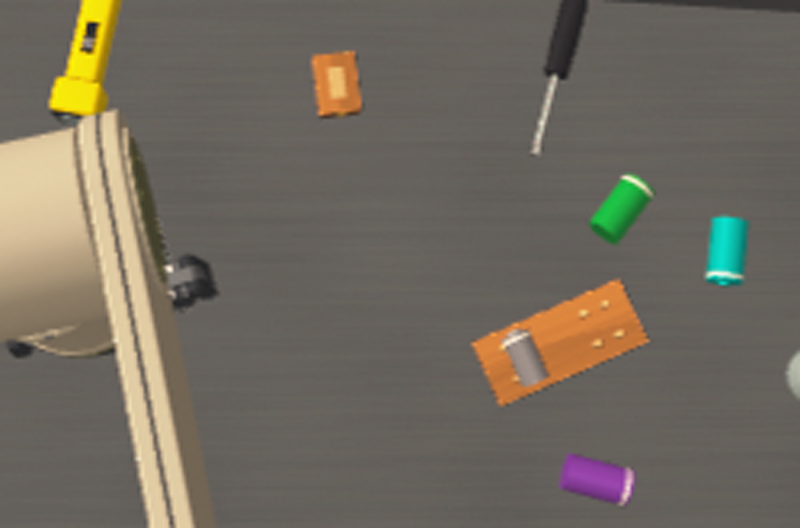

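The larger grey cell is in the tester. I gripped it at the 20 N setting, laid it on the four supports and released it, then slid the arm in, let go and moved clear. The job was handed in at about 19 s.

- **Final position:** the last wrist view puts the arm at about 40.4 mm. The gap from arm to cell is about 11.4 mm, so the tip is pressed about 8.6 of its 18 mm. The cell appears to lie against the fixed contact.
- **Other items:** those visible in the last top picture, including the small cell and the coloured look-alikes, look unmoved. The arm hid the tester in that picture, and the saucer and jar were not checked in it.
- **First grasp failed:** the real fingertips stood about 33 mm short of the reported TCP. The fingers closed on top of the cell and pressed it with up to about 23 N. That was more than the light handling you asked for, though the cell did not shift. I corrected for the offset, and the second grasp held.

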